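Scoop the degreased nuts into the parts drawer

ROBOT

A 7-joint arm with a two-finger parallel gripper is mounted at the origin on the work surface. World frame = base frame: x ahead of the robot, y to its left, z up, the work surface at z = 0. Lengths are in m, angles in rad, forces in N, time in s.
With the tool pointing down it reaches from about 0.425 to 0.925 m from the base axis. Payload 6.8 kg.
Tool frame: the origin (TCP) lies on the mounting face of the last link; the fingertips stand 173 mm ahead of it and the grasp point (between the pads) lies 155 mm ahead of it; z points along the fingers, y is the line along which they close (so a half turn about z gives the same grasp; the last joint's range is limited). The gripper opens to 85 mm and grips with 20 to 120 N. Pads are 22 mm wide; open, the fingers measure 114 mm over their backs; the gripper's body (76 mm by 85 mm) begins 54 mm behind the grasp point. The pads swing forward as they close: fully open they stand 13 mm farther back than shut.
Start: joints at [-1.348, 0.477, 0.022, 1.555, -0.011, 1.109, -0.083], TCP at [0.219, 0.638, 0.405] pointing down, gripper open.
Joint ranges: [-2.96, 2.96], [-0.34, 2.1], [-1.41, 1.46], [0.24, 2.44], [-1.37, 4.51], [0.17, 1.92], [-2.96, 2.96]. Speed limits (rad/s): [2.39, 2.39, 3.14, 3.14, 3.14, 3.14, 3.14].

INTERFACE

Orientations are given as a unit quaternion [w, x, y, z].
In Python, from station import bot gives the robot as it stands. The module is installed in compiled form; this text tells all that it offers.
- The arm moves only by the shell command python3 -m pendant 'ROWS' [FORCE]. ROWS is JSON, a list of rows, each a list of 5 numbers: the finger opening in m, from 0 to 0.0854, then the shift along the tool's x, y, z in m, then the turn about the tool's z in degrees. In form: [[jaw, x, y, z, yaw], ...]. A call has 1 to 12 rows; each row shifts and turns the commanded pose from where the row before left it, along the tool's axes as they then stand; what a row does not reach is not made up. A row lasts 1/12 s, in which the tool goes at most 41.7 mm and 7.16 degrees, less where a joint would pass 70% of its speed; a pose out of reach is approached as far as the arm can. A call with a gripper value outside its range is refused whole. The fingers move at their own pace and stop on an object; FORCE is the grip in N (left out, the last holds). Time passes only in rows, so rows that do not move let the fingers close. It gives the time, the measured TCP pose, the force, the opening and the grip force at its end, in the units of the state.
- bot.get_obs(): the state, without advancing time (a new reading comes with each control period).
- bot.read_camera(name): name is "scene" or "top" or "wrist"; returns (picture, depth): 384x512x3 uint8, blue, green, red; 384x512 float32, m along the optical axis (not along the pixel's ray), 0 where there is no reading.
- bot.camera_model(name): a dict with "intrinsics" (3x3 intrinsics, pixels), "R" (3x3) and "t" (3): a world point X has camera coordinates R X + t. Camera axes: x right, y down, z forward; pixel columns grow to the right and rows downward; lengths in m; the calibration is good to about 2 mm. A picture is of the moment at which its call begins: read the wrist's pose just before it. camera_model takes no time and is no camera call; for the wrist camera it gives the pose at the moment of the call.
- bot.hand_in(): hands the job in; it is judged then, once.
Trained networks look in the newest picture that a camera, given by its name, has taken for a name from the list of things; names that differ only in an ending like _2 or _b are one class to them, and where a whole thing is asked for, a point or a joint stands for the part that bears it (a point fixed in the world has none). Each returns a list of dicts, best first, with "score" (0 to 1); they miss things now and then, are a little off and sometimes report something else, mostly with a low value. They report only what shows in the picture. A call takes as long as a camera call. They do not tell look-alikes from the thing itself.
- bot.boxes_of(name, camera): "at" ([column, row] in pixels, amid what is visible of it).
- bot.trace(name, camera): "mask" (384x512 bool, what is visible of it) and "at" ([column, row] in pixels, amid what is visible of it).
- bot.pinpoint(name, camera): "at" ([column, row] in pixels: a listed point, or the origin of a listed thing).
The state is a dict: "t": time; "q": joint angles; "joint_vel": joint speeds; "joint_torque": joint torques, N m; "eef_pos": TCP position; "tool_rot": TCP orientation; "contact_force": force on the tool from outside, world axes, zero at the start; "torque": the same for the moment, N m; "gripper_width": opening from 0.0 (shut) to 1.0 (fully open); "grasp_force": force on a finger pad.
Only numpy, scipy, OpenCV 4.12 (cv2) and the standard library are available. Lean on these libraries where they do the work, as an engineer would, in place of code of your own. Each camera call takes 0.05 s, during which the arm holds its last target. There are 200 camera calls.

TASK

Two large brass compression nuts on the worktop have just been degreased, so keep the gripper off them: take the flat scoop by its handle, push the nuts with it against the steel back rail so that they ride up onto the pan, lift both clear in one load and tip them into the open drawer of the parts cabinet. Then lay the scoop flat on the worktop and push the drawer fully shut. Leave the grey valve, the white filter cup and the red valve handle where they are.

Things in the scene. Friction and masses are not known exactly. Their poses are not given: they have to be found in the camera images.
- scoop_grip (a point): Flat sheet-metal scoop with black handle, 205 mm long, about 0.2 kg, lying flat. Point: middle of the handle, 34 mm above the pan's underside; x points along the scoop to its lip, z up. The handle is a bar along x, 22 mm wide, 24 mm high, bare from 43 mm behind this point to 27 mm ahead of it (there a 34 mm wide ferrule begins), its underside 22 mm above the worktop with nothing below.
- scoop_lip (a point): Middle of the scoop's front edge (lip), at its underside, 162 mm ahead of the handle point; same axes. The pan is 104 mm wide (100 mm clear between its cheeks) and 125 mm deep, of 2 mm sheet bevelled to 1 mm at the lip, friction 0.3; the rear wall is 34 mm high; the side cheeks are as high at the rear, 26 mm at 55 mm and 5 mm at 15 mm from the lip, where they end. The front is open.
- nut_a_mid (a point): One of two brass hexagon compression nuts, lying flat: 54 mm across flats, 62 mm across corners, 28 mm high, bottom edge chamfered, open bore 44 mm, 0.15 to 0.22 kg, slippery (friction about 0.3 on everything). Point: its centre, half-way up; z along the bore. Not to be touched by gripper or arm.
- nut_b_mid (a point): The other brass nut, the same in every way. Point: its centre, half-way up. Not to be touched by gripper or arm.
- rail_face (a point): Back rail: fixed galvanised steel angle on the worktop, 420 mm long (along y), 45 mm high. Point: middle of the lower edge of its front face; x points into the face, away from the robot. The nuts lie on the -x side, centres 55 to 85 mm from the face, in two of three places about 140 mm apart along the rail; the valve stands in the third.
- drawer (a joint): Drawer of the grey sheet-steel parts cabinet (fixed; 230 mm wide, 260 mm deep, 116 mm high). 0 = shut, grows as it is pulled out, in m, at most 0.17; it starts 0.125 to 0.165 open and stays where it is left; its runners take about 2 N to slide.
- drawer_floor (a point): Point on the drawer's inner floor, at the middle of the foot of the front panel, 17 mm above the worktop; moves with the drawer. x points into the cabinet (shutting), z up. Inside, the drawer reaches 232 mm along x and is 194 mm wide; its sides stand 71 mm and the front panel (6 mm thick) 93 mm above this floor. From x = joint value on, the cabinet's top covers it, its underside 95 mm above this floor.
- drawer_pull (a point): Middle of the bar pull on the drawer front: a round bar 10 mm thick and 90 mm long along y, 24 mm out from the front panel, 59 mm above the worktop; moves with the drawer. x points into the cabinet.
- valve_mid (a point): Grey PVC ball valve without its handle, standing on its foot, stem up: 90 mm long along x (roughly square to the rail), 62 mm wide, 84 mm high with the stem. Point: centre of its bore, 34 mm up. Leave alone.
- cup_mid (a point): White nylon filter cup standing upright, 72 mm in diameter, 105 mm high. Point: its centre, half-way up. Leave alone.
- lever_mid (a point): Red plastic valve handle lying on the worktop, 131 mm long along x, 38 mm wide, 18 mm high. Point: its middle. Leave alone.
There are look-alikes about, which are no part of the job. What is shaped like the part that bears scoop_grip but orange or pink is not meant.

How it is judged:
On the way, in this order (a step that is already met when the one before it is completed fails the run):
1. a nut is pushed against the back rail (contact force between any of nut_a, nut_b and rail above 0.3 N), for 0.04 s.
2. both nuts lie on the scoop's pan together, lifted clear of the worktop (height (world z) of scoop_grip above 0.07 m and x of nut_a_mid in the frame of scoop_grip between 0.03 and 0.165 m and y of nut_a_mid in the frame of scoop_grip between -0.05 and 0.05 m and z of nut_a_mid in the frame of scoop_grip between -0.03 and 0.025 m and height (world z) of each of nut_a_mid, nut_b_mid above 0.05 m and x of nut_b_mid in the frame of scoop_grip between 0.03 and 0.165 m and y of nut_b_mid in the frame of scoop_grip between -0.05 and 0.05 m and z of nut_b_mid in the frame of scoop_grip between -0.03 and 0.025 m), for 0.2 s.
At the end, for the whole second after the job is handed in: Both nuts lie at rest inside the drawer, the drawer is shut to within 12 mm, and the scoop lies released, flat (within 6 degrees) and at rest on the worktop (x of nut_a_mid in the frame of drawer_floor between 0 and 0.232 m and y of nut_a_mid in the frame of drawer_floor between -0.097 and 0.097 m and z of nut_a_mid in the frame of drawer_floor between 0 and 0.07 m and x of nut_b_mid in the frame of drawer_floor between 0 and 0.232 m and y of nut_b_mid in the frame of drawer_floor between -0.097 and 0.097 m and z of nut_b_mid in the frame of drawer_floor between 0 and 0.07 m and value of joint drawer below 0.012 m and angle between scoop_grip's own z axis and vertical below 0.1 rad and height (world z) of scoop_grip between 0.025 and 0.043 m and linear speed of each of scoop, nut_a, nut_b below 0.02 m/s); the robot touches nothing.
It fails at once if the gripper or the arm touches a nut (contact force between any of the fingers, the arm and nut_a above 1 N or contact force between any of the fingers, the arm and nut_b above 1 N).
It fails at once if the valve, the filter cup or the red handle is moved more than 20 mm (distance of any of valve_mid, cup_mid, lever_mid from where it was at the start of the episode above 0.02 m).
It also fails if it takes over 72 s, if anything falls off the work surface, if the arm or the gripper's body presses on something with over 40 N, if the wrist force passes 120 N, or if a joint passes its speed limit or range.

## Working session

There is one attempt and no reset: what is moved stays moved. The work goes in short steps, Python scripts to look and compute and a shell command to move; the robot and the scene stay as the last step left them, time stands still between calls to the robot, and variables do not carry over. Pictures are saved under pics/ and viewed, at most 10 in all, crops included, and the job is handed in when it is done.

```bash
mkdir -p pics
cat > h.py <<'E'
import numpy as np, cv2
from station import bot
from scipy.spatial.transform import Rotation as R
def px2w(cam,at,depth=None,z=None):
    m=bot.camera_model(cam);K=np.array(m["intrinsics"]);Rm=np.array(m["R"]);t=np.array(m["t"])
    r=np.linalg.inv(K)@np.array([at[0],at[1],1.0])
    c=-Rm.T@t; d=Rm.T@r
    if z is not None: return c+d*(z-c[2])/d[2]
    return c+d*depth
def st():
    o=bot.get_obs();q=o["tool_rot"]
    print(round(o["t"],2),np.round(o["eef_pos"],4),np.round(R.from_quat([q[1],q[2],q[3],q[0]]).as_matrix(),3).tolist(),np.round(o["contact_force"],1),o["gripper_width"],o["grasp_force"])
E
python3 - <<'E'
from h import *
st()
a,d=bot.read_camera("top");cv2.imwrite("pics/top1.png",a)
b,e=bot.read_camera("scene");cv2.imwrite("pics/scene1.png",b)
for n,z in [("scoop_grip",.034),("scoop_lip",0),("nut_a_mid",.014),("rail_face",0),("drawer_floor",.017),("drawer_pull",.059),("valve_mid",.034),("cup_mid",.0525),("lever_mid",.009)]:
  for c in ("top","scene"):
    for r in bot.pinpoint(n,c)[:4]: print(n,c,np.round(r["at"]),round(r["score"],2),np.round(px2w(c,r["at"],z=z),3))
E
```

```text
0.0 [0.2191 0.6381 0.4037] [[-0.946, 0.325, -0.0], [0.325, 0.946, -0.002], [-0.0, -0.002, -1.0]] [ 0.9 -0.1 -0.2] 1.0017365488675882 0.0
scoop_grip top [252. 192.] 0.78 [0.481 0.003 0.034]
scoop_grip top [306. 260.] 0.72 [ 0.305 -0.136  0.034]
scoop_grip top [123. 285.] 0.6 [0.245 0.331 0.034]
scoop_grip top [124. 129.] 0.24 [0.645 0.335 0.034]
scoop_grip scene [277. 168.] 0.69 [ 0.31  -0.135  0.034]
scoop_grip scene [386. 234.] 0.66 [0.259 0.343 0.034]
scoop_grip scene [259. 203.] 0.62 [0.483 0.    0.034]
scoop_lip top [188. 203.] 0.85 [0.452 0.171 0.   ]
scoop_lip top [370. 268.] 0.69 [ 0.279 -0.312  0.   ]
scoop_lip top [190. 276.] 0.56 [0.261 0.167 0.   ]
scoop_lip scene [297. 232.] 0.98 [0.447 0.153 0.   ]
scoop_lip scene [344. 215.] 0.75 [0.267 0.176 0.   ]
scoop_lip scene [259. 153.] 0.74 [ 0.27  -0.307  0.   ]
nut_a_mid top [254. 193.] 0.75 [ 0.478 -0.004  0.014]
nut_a_mid top [288. 125.] 0.57 [ 0.661 -0.096  0.014]
nut_a_mid scene [195. 210.] 0.66 [ 0.663 -0.106  0.014]
rail_face top [232.  96.] 0.86 [0.744 0.055 0.   ]
rail_face top [102. 189.] 0.33 [0.491 0.401 0.   ]
rail_face scene [199. 249.] 0.74 [0.734 0.048 0.   ]
drawer_floor top [397. 205.] 0.89 [ 0.447 -0.381  0.017]
drawer_floor top [124. 129.] 0.72 [0.649 0.338 0.017]
drawer_floor scene [210. 154.] 0.77 [ 0.444 -0.381  0.017]
drawer_pull top [405. 218.] 0.86 [ 0.413 -0.385  0.059]
drawer_pull scene [220. 138.] 0.76 [ 0.387 -0.401  0.059]
valve_mid top [234. 123.] 0.65 [0.663 0.049 0.034]
valve_mid scene [223. 230.] 0.64 [0.653 0.051 0.034]
cup_mid top [121. 127.] 0.72 [0.646 0.336 0.052]
cup_mid scene [284. 279.] 0.69 [0.634 0.329 0.052]
lever_mid top [104. 192.] 0.84 [0.482 0.391 0.009]
lever_mid top [181. 127.] 0.28 [0.657 0.191 0.009]
lever_mid scene [342. 286.] 0.83 [0.491 0.406 0.009]
```

```bash
python3 -c "
import cv2
a=cv2.imread('pics/top1.png');cv2.imwrite('pics/top1b.png',cv2.resize(a,(800,600),interpolation=cv2.INTER_CUBIC))"
```

```text
(no output)
```

View pics/top1b.png

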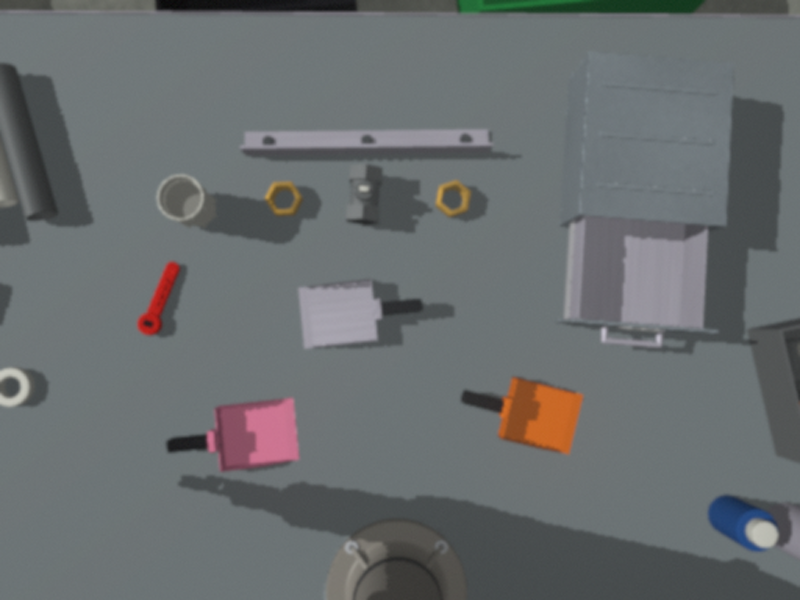

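View pics/scene1.png

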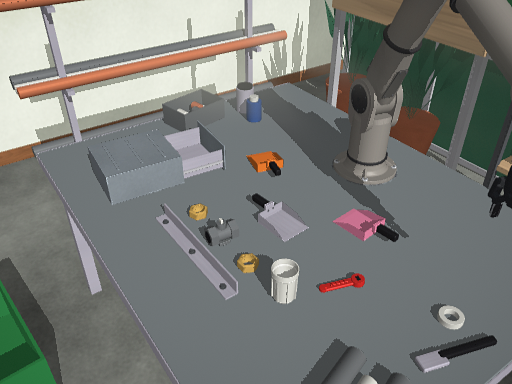

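The real grey scoop is at about (340,310) in the enlarged top view, with its lip to the left and its handle at about (400,307). The orange and pink scoops are decoys. The nuts are at (283,198) and (453,198), with the valve between them at (363,193). The drawer is open towards the robot, and its pull is at (632,340). I'll move above the scoop handle.

```bash
python3 -m pendant '[[0.085,-0.0252,-0.0287,0,0],[0.085,-0.0252,-0.0287,0,0],[0.085,-0.0252,-0.0287,0,0],[0.085,-0.0252,-0.0287,0,0],[0.085,-0.0252,-0.0287,0,0],[0.085,-0.0252,-0.0287,0,0],[0.085,-0.0252,-0.0287,0,0],[0.085,-0.0252,-0.0287,0,0],[0.085,-0.0252,-0.0287,0,0],[0.085,-0.0252,-0.0287,0,0],[0.085,-0.0252,-0.0287,0,0],[0.085,-0.0252,-0.0287,0,0]]' 40
python3 -m pendant '[[0.085,-0.0252,-0.0287,0,0],[0.085,-0.0252,-0.0287,0,0],[0.085,-0.0252,-0.0287,0,0],[0.085,-0.0252,-0.0287,0,0],[0.085,-0.0252,-0.0287,0,0],[0.085,-0.0252,-0.0287,0,0],[0.085,0,0,0,7],[0.085,0,0,0,7],[0.085,0,0,0,7],[0.085,0,0,0,7],[0.085,0,0,0,7],[0.085,0,0,0,7]]'
python3 -m pendant '[[0.085,0,0,0,7],[0.085,0,0,0,7],[0.085,0,0,0,7],[0.085,0,0,0,0]]'
python3 - <<'E'
from h import *
st()
a,d=bot.read_camera("wrist");cv2.imwrite("pics/w1.png",a)
for n,z in [("scoop_grip",.034),("scoop_lip",0)]:
    for r in bot.pinpoint(n,"wrist")[:3]: print(n,np.round(r["at"]),round(r["score"],2),np.round(px2w("wrist",r["at"],z=z),4))
for r in bot.trace("scoop_grip","wrist")[:2]:
    m=r["mask"].astype(np.uint8);v,u=np.nonzero(m)
    print(r["score"],r["at"],m.sum(),u.min(),u.max(),v.min(),v.max())
    # dark handle pixels
    g=a.max(axis=2);hm=(m>0)&(g<60);v,u=np.nonzero(hm)
    P=np.array([px2w("wrist",(x,y),z=.046)[:2] for x,y in zip(u[::5],v[::5])])
    if len(P)>10: print("handle",len(P),P.mean(0),P.min(0),P.max(0),cv2.fitLine(P.astype(np.float32),cv2.DIST_HUBER,0,.01,.01).ravel())
E
```

```text
t: 2.0
eef_pos: [0.3937, 0.2126, 0.4051]
tool_rot: [0.0, 0.165, 0.986, 0.0]
contact_force: [1.2, 0.8, -0.2]
gripper_width: 0.994
grasp_force: 0.0
t: 3.0
eef_pos: [0.4805, 0.0024, 0.4049]
tool_rot: [0.0, 0.51, 0.86, 0.0]
contact_force: [-0.6, 0.0, -0.1]
gripper_width: 0.994
grasp_force: 0.0
t: 3.33
eef_pos: [0.4804, 0.0025, 0.4048]
tool_rot: [0.0, 0.657, 0.754, 0.0]
contact_force: [0.1, 0.7, -0.0]
gripper_width: 0.995
grasp_force: 0.0
3.33 [0.4804 0.0025 0.4048] [[-0.136, 0.991, 0.0], [0.991, 0.136, 0.0], [0.0, 0.0, -1.0]] [ 0.1  0.7 -0. ] 0.9946867204752727 0.0
scoop_grip [128. 257.] 0.83 [ 0.3155 -0.149   0.034 ]
scoop_grip [246. 175.] 0.81 [ 0.4716 -0.0006  0.034 ]
scoop_lip [248.  41.] 0.81 [0.4501 0.1615 0.    ]
scoop_lip [99.  9.] 0.58 [0.268 0.169 0.   ]
0.8 [98.7, 5.9] 876 53 140 0 11
0.77 [112.5, 272.1] 2432 82 143 230 306
handle 144 [ 0.3228096  -0.13301993] [ 0.30495668 -0.17107969] [ 0.3403246  -0.09811129] [ 0.28212425  0.9593779   0.3228096  -0.13301992]
```

View pics/w1.png

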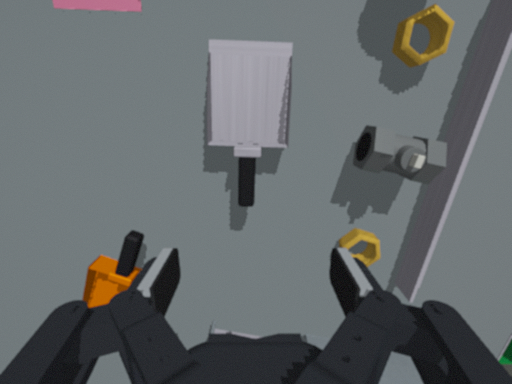

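The wrist view shows the grey scoop's handle at (246,157–206) and its lip at (250,41), already in line with the tool. I'll centre on it, go down and grip.

```bash
python3 -m pendant '[[0.085,-0.002,-0.009,0.03,0],[0.085,0,0,0.038,0],[0.085,0,0,0.038,0],[0.085,0,0,0.038,0],[0.085,0,0,0.036,0],[0.085,0,0,0.036,0],[0.085,0,0,0,0],[0.0,0,0,0,0],[0.0,0,0,0,0],[0.0,0,0,0,0],[0.0,0,0,0,0],[0.0,0,0,0,0]]' 120
python3 -m pendant '[[0,0,0,0,0],[0,0,0,0,0],[0,0,0,0,0]]'
python3 - <<'E'
from h import *
st()
a,d=bot.read_camera("wrist");cv2.imwrite("pics/w2.png",a)
E
```

```text
t: 4.53
eef_pos: [0.4725, -0.0005, 0.1904]
tool_rot: [0.001, 0.656, 0.755, 0.001]
contact_force: [-0.2, 0.0, 0.8]
gripper_width: 0.289
grasp_force: 0.6
t: 4.78
eef_pos: [0.4725, -0.0007, 0.1903]
tool_rot: [0.001, 0.656, 0.755, 0.001]
contact_force: [-1.5, -1.1, 11.9]
gripper_width: 0.237
grasp_force: 116.8
4.78 [ 0.4725 -0.0007  0.1903] [[-0.14, 0.99, 0.002], [0.99, 0.14, 0.001], [0.001, 0.003, -1.0]] [-1.5 -1.1 11.9] 0.23685815083363376 116.83700323104858
```

View pics/w2.png

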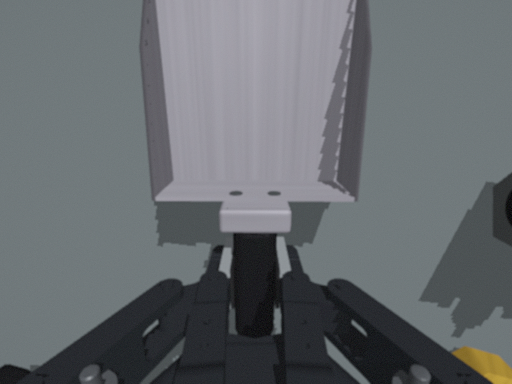

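The grip is firm and centred: the handle is between the pads and the pan is straight ahead. Next I'll lift, go over in front of the left nut and turn the lip towards the rail.

```bash
python3 -m pendant '[[0,0,0,-0.025,0],[0,0,0,-0.025,0],[0,0.0388,-0.0012,0,0],[0,0.0388,-0.0012,0,0],[0,0.0388,-0.0012,0,0],[0,0.0388,-0.0012,0,0],[0,0.0388,-0.0012,0,0],[0,0,0,0,7],[0,0,0,0,7],[0,0,0,0,7],[0,0,0,0,7],[0,0,0,0,7]]' 120
python3 -m pendant '[[0,0,0,0,7],[0,0,0,0,7],[0,0,0,0,7],[0,0,0,0,7],[0,0,0,0,7],[0,0,0,0,7],[0,0,0,0,7],[0,0,0,0,7],[0,0,0,0,7],[0,0,0,0,0]]'
python3 - <<'E'
from h import *
st()
a,d=bot.read_camera("wrist");cv2.imwrite("pics/w3.png",a)
for n,z in [("scoop_grip",.034+.05),("scoop_lip",.05),("nut_a_mid",.014),("rail_face",0)]:
    for r in bot.pinpoint(n,"wrist")[:3]: print(n,np.round(r["at"]),round(r["score"],2),np.round(px2w("wrist",r["at"],z=z),4))
for r in bot.trace("nut_a_mid","wrist")[:2]:
    v,u=np.nonzero(r["mask"]);print(r["score"],len(u),u.min(),u.max(),v.min(),v.max(),[np.round(px2w("wrist",(x,v.mean()),z=.028),3) for x in (u.min(),u.max())])
E
```

```text
t: 5.83
eef_pos: [0.4384, 0.1907, 0.2392]
tool_rot: [-0.0, 0.854, 0.521, 0.0]
contact_force: [-0.4, 0.3, -2.3]
gripper_width: 0.231
grasp_force: 118.2
t: 6.67
eef_pos: [0.4383, 0.1909, 0.2388]
tool_rot: [-0.0, 1.0, -0.001, -0.0]
contact_force: [-0.0, -0.4, -1.4]
gripper_width: 0.239
grasp_force: 118.2
6.67 [0.4383 0.1909 0.2388] [[1.0, -0.003, -0.001], [-0.003, -1.0, 0.0], [-0.001, -0.0, -1.0]] [-0.  -0.4 -1.4] 0.23916049694175098 118.23259592056274
scoop_grip [256. 266.] 0.92 [0.4395 0.1909 0.084 ]
```

View pics/w3.png

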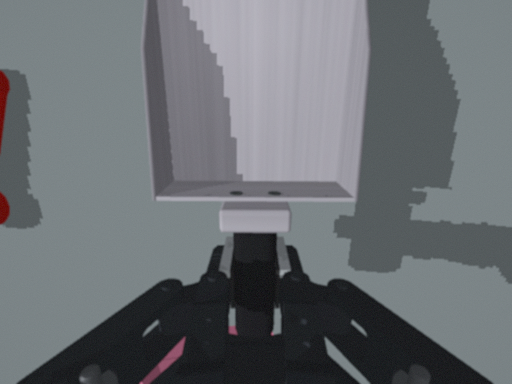

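The wrist view shows the pan level and straight, with the lip out of view above. I'll refine the nuts and rail from the top camera and check the pan's pitch by depth.

Run:
```python
from h import *
a,d=bot.read_camera("top");cv2.imwrite("pics/top2.png",a)
for r in bot.trace("nut_a_mid","top")[:3]:
    v,u=np.nonzero(r["mask"]);P=np.array([px2w("top",(x,y),z=.022) for x,y in zip(u,v)])
    print("nut",round(r["score"],2),len(u),P.min(0),P.max(0),(P.min(0)+P.max(0))/2)
# brass colour
h=cv2.cvtColor(a,cv2.COLOR_BGR2HSV);m=cv2.inRange(h,(12,110,90),(35,255,255))
n,l,s,c=cv2.connectedComponentsWithStats(m)
for i in range(1,n):
    if s[i][4]>40:
        v,u=np.nonzero(l==i);P=np.array([px2w("top",(x,y),z=.022) for x,y in zip(u,v)]);print("brass",s[i],P.min(0)[:2],P.max(0)[:2],(P.min(0)+P.max(0))[:2]/2)
# rail: height map per y
H,W=d.shape
for y in (.22,.19,.13,.0,-.06,-.1,-.13):
    m_=bot.camera_model("top")
    xs=np.arange(.70,.79,.002);zs=[]
    for x in xs:
        c_=np.array(m_["R"])@np.array([x,y,.03])+np.array(m_["t"]);p=np.array(m_["intrinsics"])@c_;p=p[:2]/p[2]
        zs.append(px2w("top",p,depth=d[int(round(p[1])),int(round(p[0]))])[2])
    zs=np.array(zs);k=np.nonzero(zs>.015)[0];print("rail y",y,xs[k[0]] if len(k) else None, zs.max().round(3))
b,e=bot.read_camera("wrist")
P=np.array([px2w("wrist",(x,y),depth=e[y,x]) for x in range(190,330,10) for y in range(5,170,10)]);A=np.c_[P[:,:2],np.ones(len(P))]
k,*_=np.linalg.lstsq(A,P[:,2],rcond=None);print("pan slope",k,P[:,2].min(),P[:,2].max())
```

```text
nut 0.65 275 [ 0.62422238 -0.12611193  0.022     ] [ 0.68568433 -0.07021657  0.022     ] [ 0.65495335 -0.09816425  0.022     ]Traceback (most recent call last):
  File "<stdin>", line 4, in <module>
  File "h.py", line 5, in px2w
    m=bot.camera_model(cam);K=np.array(m["intrinsics"]);Rm=np.array(m["R"]);t=np.array(m["t"])
ValueError: time passes only in moves, steps and waits
```

```bash
cat > h.py <<'E'
import numpy as np, cv2
from station import bot
from scipy.spatial.transform import Rotation as R
def cam(n):
    m=bot.camera_model(n);return [np.array(m[k]) for k in("intrinsics","R","t")]
def px2w(M,uv,depth=None,z=None):
    if isinstance(M,str): M=cam(M)
    K,Rm,t=M;uv=np.atleast_2d(np.asarray(uv,float))
    d=np.c_[uv,np.ones(len(uv))]@np.linalg.inv(K).T@Rm
    c=-Rm.T@t
    s=(z-c[2])/d[:,2] if z is not None else np.asarray(depth)
    return (c+d*np.reshape(s,(-1,1))).squeeze()
def st():
    o=bot.get_obs();q=o["tool_rot"]
    print(round(o["t"],2),np.round(o["eef_pos"],4),np.round(R.from_quat([q[1],q[2],q[3],q[0]]).as_matrix(),3).tolist(),np.round(o["contact_force"],1),round(o["gripper_width"],3),round(o["grasp_force"],1))
E
cat > look.py <<'E'
from h import *
def brass(camn,a,z=.022):
    M=cam(camn);m=cv2.inRange(cv2.cvtColor(a,cv2.COLOR_BGR2HSV),(15,110,80),(35,255,255))
    n,l,s,c=cv2.connectedComponentsWithStats(m)
    for i in range(1,n):
        if s[i][4]>40:
            v,u=np.nonzero(l==i);P=px2w(M,np.c_[u,v],z=z);print("brass",s[i],P.min(0)[:2].round(3),P.max(0)[:2].round(3),((P.min(0)+P.max(0))[:2]/2).round(4))
def panslope():
    W=cam("wrist");b,e=bot.read_camera("wrist")
    uv=np.array([(x,y) for x in range(190,330,10) for y in range(5,170,10)]);P=px2w(W,uv,depth=e[uv[:,1],uv[:,0]])
    k=np.linalg.lstsq(np.c_[P[:,:2],np.ones(len(P))],P[:,2],rcond=None)[0];print("pan slope",k.round(4),P[:,2].min(),P[:,2].max());return b
E
python3 - <<'E'
from look import *
a,d=bot.read_camera("top");brass("top",a)
M=cam("top");v,u=np.mgrid[60:140,140:330];P=px2w(M,np.c_[u.ravel(),v.ravel()],depth=d[60:140,140:330].ravel())
for y in (.22,.16,.12,.0,-.06,-.1,-.13):
    k=(abs(P[:,1]-y)<.004)&(P[:,2]>.02)&(P[:,2]<.055)&(P[:,0]>.7);Q=P[k];print("rail y",y,Q[:,0].min().round(4),Q[:,0].max().round(4),Q[:,2].max().round(3))
panslope();st()
E
```

```text
brass [170 117  23  21 218] [0.627 0.159] [0.68  0.217] [0.6535 0.1883]
brass [279 116  22  22 216] [ 0.627 -0.126] [ 0.683 -0.07 ] [ 0.6549 -0.0982]
rail y 0.22 0.7335 0.7373 0.047
rail y 0.16 0.7342 0.7383 0.047
rail y 0.12 0.735 0.7409 0.05
rail y 0.0 0.7362 0.741 0.049
rail y -0.06 0.7372 0.7413 0.05
rail y -0.1 0.7376 0.7435 0.047
rail y -0.13 0.7377 0.7435 0.048
pan slope [-0.0123  0.0006  0.0574] 0.048637717408523407 0.2083871333231454
7.17 [0.4388 0.1904 0.2388] [[1.0, 0.001, -0.0], [0.001, -1.0, 0.0], [-0.0, -0.0, -1.0]] [-0.1  0.3 -1.8] 0.238 118.2
```

```bash
python3 -m pendant '[[0,0,0,0.025,0],[0,0,0,0.02,0],[0,0,0,0.004,0],[0,0,0,0,0]]' 120
python3 -m pendant '[[0,0.012,0,0,0],[0,0.012,0,0,0],[0,0.012,0,0,0],[0,0.012,0,0,0],[0,0.01,0,0,0],[0,0.01,0,0,0]]'
python3 -m pendant '[[0,0.006,0,0,0],[0,0.006,0,0,0],[0,0.006,0,0,0],[0,0.006,0,0,0],[0,0.006,0,0,0]]'
python3 - <<'E'
from look import *
a,d=bot.read_camera("top");brass("top",a);b=bot.read_camera("wrist")[0]
s,_=bot.read_camera("scene");cv2.imwrite("pics/c1.png",np.hstack([cv2.resize(s[150:330,130:370],(400,300)),cv2.resize(b,(400,300))]));st()
E
```

```text
t: 7.5
eef_pos: [0.4387, 0.1904, 0.1898]
tool_rot: [-0.001, 1.0, 0.0, -0.001]
contact_force: [-0.0, -0.1, -1.7]
gripper_width: 0.24
grasp_force: 119.6
t: 8.0
eef_pos: [0.5071, 0.1904, 0.1898]
tool_rot: [-0.0, 1.0, 0.0, -0.001]
contact_force: [-3.9, 1.2, 2.4]
gripper_width: 0.235
grasp_force: 120.2
t: 8.42
eef_pos: [0.5364, 0.1904, 0.1898]
tool_rot: [-0.0, 1.0, 0.0, -0.001]
contact_force: [-6.4, -0.2, 6.4]
gripper_width: 0.237
grasp_force: 120.8
brass [170  97  23  21 250] [0.68 0.16] [0.734 0.218] [0.7068 0.1886]
brass [279 116  22  22 215] [ 0.627 -0.126] [ 0.683 -0.07 ] [ 0.6549 -0.0982]
8.57 [0.5371 0.1905 0.1898] [[1.0, 0.001, 0.001], [0.001, -1.0, -0.0], [0.001, 0.0, -1.0]] [ 0.3  0.3 -1.2] 0.238 119.7
```

View pics/c1.png

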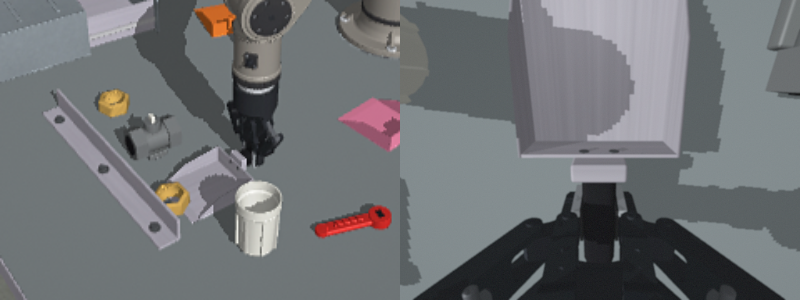

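The scene crop shows the nut at the rail with the lip going under it, at (172,197) in the composite. I'll keep pushing.

```bash
python3 -m pendant '[[0,0.005,0,0,0],[0,0.005,0,0,0],[0,0.005,0,0,0],[0,0.005,0,0,0]]'
python3 -m pendant '[[0,0.005,0,0,0],[0,0.004,0,0,0],[0,0.003,0,0,0],[0,0,0,0,0]]'
python3 - <<'E'
from look import *
a,d=bot.read_camera("top");brass("top",a)
M=cam("top");v,u=np.mgrid[90:130,160:200];P=px2w(M,np.c_[u.ravel(),v.ravel()],depth=d[90:130,160:200].ravel())
k=(P[:,0]>.66)&(P[:,0]<.725)&(abs(P[:,1]-.19)<.04);Q=P[k];print("nut top z",np.percentile(Q[:,2],[50,80,90,97]).round(4));st()
E
```

```text
t: 8.9
eef_pos: [0.5559, 0.1905, 0.1899]
tool_rot: [-0.0, 1.0, 0.0, -0.001]
contact_force: [-6.8, -0.8, 7.0]
gripper_width: 0.237
grasp_force: 120.9
t: 9.23
eef_pos: [0.5687, 0.1906, 0.1898]
tool_rot: [-0.0, 1.0, 0.0, -0.0]
contact_force: [-2.7, 0.5, 2.5]
gripper_width: 0.235
grasp_force: 120.2
brass [170  97  23  21 208] [0.68 0.16] [0.734 0.218] [0.7068 0.1886]
brass [279 116  22  22 219] [ 0.627 -0.126] [ 0.683 -0.07 ] [ 0.6549 -0.0982]
nut top z [0.0051 0.0269 0.0306 0.0329]
9.28 [0.5686 0.1906 0.1898] [[1.0, 0.001, -0.0], [0.001, -1.0, 0.0], [-0.0, -0.0, -1.0]] [-1.9 -0.2  3.3] 0.238 120.2
```

```bash
python3 -m pendant '[[0,0,0,-0.005,0],[0,-0.001,0,-0.005,0],[0,-0.004,0,-0.003,0],[0,-0.007,0,-0.002,0],[0,-0.01,0,0,0],[0,-0.008,0,0,0],[0,-0.005,0,0,0],[0,-0.002,0,0,0],[0,0,0,0,0]]'
python3 - <<'E'
from look import *
def pan():
    W=cam("wrist");b,e=bot.read_camera("wrist")
    uv=np.array([(x,y) for x in range(190,330,10) for y in range(5,170,5)]);P=px2w(W,uv,depth=e[uv[:,1],uv[:,0]])
    for lo in (0.02,.04,.06,.08,.1): 
        x0=bot.get_obs()["eef_pos"][0];k=(P[:,0]-x0>lo+.02)&(P[:,0]-x0<lo+.04);print(lo+.03,np.median(P[k,2]).round(4) if k.any() else None,end=" ; ")
pan();a,d=bot.read_camera("top");brass("top",a);st()
E
```

```text
t: 10.03
eef_pos: [0.5309, 0.1908, 0.2046]
tool_rot: [-0.0, 1.0, 0.001, -0.0]
contact_force: [-1.6, -1.1, -3.3]
gripper_width: 0.236
grasp_force: 119.2
0.05 0.0174 ; 0.07 0.0174 ; 0.09 0.0179 ; 0.11 0.0185 ; 0.13 0.0186 ; brass [169 110  23  21 201] [0.645 0.162] [0.699 0.22 ] [0.6721 0.1911]
brass [279 116  22  22 215] [ 0.627 -0.126] [ 0.683 -0.07 ] [ 0.6549 -0.0982]
10.13 [0.5319 0.1907 0.2048] [[1.0, 0.001, 0.001], [0.001, -1.0, 0.0], [0.001, -0.0, -1.0]] [-0.1  0.6 -5.1] 0.233 119.2
```

```bash
python3 -m pendant '[[0,-0.004,0,0,0],[0,-0.008,0,0,0],[0,-0.012,0,0,0],[0,-0.016,0,0,0],[0,-0.018,0,0,0],[0,-0.016,0,0,0],[0,-0.012,0,0,0],[0,-0.008,0,0,0],[0,-0.004,0.004,0,0],[0,-0.002,0.008,0,0]]'
python3 -m pendant '[[0,0,0.012,0,0],[0,0,0.016,0,0],[0,0,0.02,0,0],[0,0,0.024,0,0],[0,0,0.027,0,0],[0,0,0.027,0,0],[0,0,0.027,0,0],[0,0,0.027,0,0],[0,0,0.024,0,0],[0,0,0.02,0,0],[0,0,0.016,0,0],[0,0,0.014,0,0]]'
python3 -m pendant '[[0,0,0.01,0,0],[0,0,0.007,0,0],[0,0,0.004,0,0],[0,0,0.002,0,0],[0,0,0,0,0]]'
python3 - <<'E'
from look import *
a,d=bot.read_camera("top");brass("top",a);s,_=bot.read_camera("scene");cv2.imwrite("pics/c2.png",np.hstack([cv2.resize(s[130:310,150:390],(400,300)),cv2.resize(a,(400,300))]));st()
E
```

```text
t: 10.97
eef_pos: [0.4314, 0.1791, 0.2047]
tool_rot: [-0.0, 1.0, 0.001, 0.0]
contact_force: [0.3, -0.1, -4.6]
gripper_width: 0.242
grasp_force: 119.2
t: 11.97
eef_pos: [0.4317, -0.0789, 0.205]
tool_rot: [0.001, 1.0, -0.001, 0.001]
contact_force: [0.9, 0.5, -4.7]
gripper_width: 0.238
grasp_force: 119.2
t: 12.38
eef_pos: [0.432, -0.0986, 0.2047]
tool_rot: [-0.0, 1.0, 0.0, 0.0]
contact_force: [0.4, -0.6, -3.4]
gripper_width: 0.234
grasp_force: 119.2
brass [279 116  22  22 215] [ 0.627 -0.126] [ 0.683 -0.07 ] [ 0.6549 -0.0982]
brass [281 148  22  20 176] [ 0.547 -0.131] [ 0.598 -0.075] [ 0.5724 -0.1027]
12.48 [ 0.432  -0.0979  0.2046] [[1.0, 0.002, -0.0], [0.002, -1.0, 0.0], [-0.0, -0.0, -1.0]] [ 1.   0.7 -4.4] 0.232 119.2
```

View pics/c2.png

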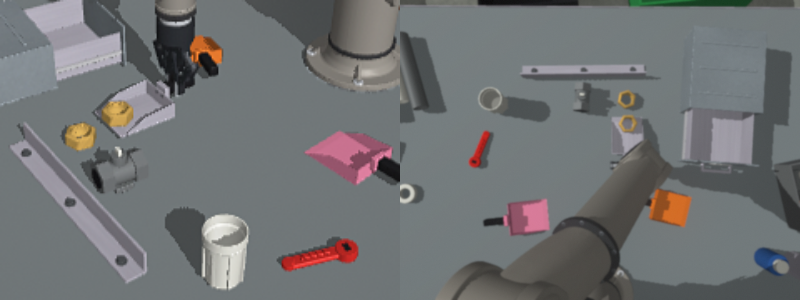

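The scene crop shows nut 1 on the pan near the lip, at (118,112), with nut 2 straight ahead at (80,135) and clear of the valve. I'll lower the scoop and push nut 2.

```bash
python3 -m pendant '[[0,0,0,0.006,0],[0,0,0,0.006,0],[0,0,0,0.003,0],[0,0,0,0,0],[0,0.004,0,0,0],[0,0.008,0,0,0],[0,0.01,0,0,0],[0,0.01,0,0,0],[0,0.01,0,0,0],[0,0.01,0,0,0],[0,0.01,0,0,0],[0,0.01,0,0,0]]' 120
python3 -m pendant '[[0,0.008,0,0,0],[0,0.006,0,0,0],[0,0.005,0,0,0],[0,0.005,0,0,0],[0,0.005,0,0,0],[0,0.005,0,0,0]]'
python3 - <<'E'
from look import *
a,d=bot.read_camera("top");brass("top",a);st()
E
```

```text
t: 13.48
eef_pos: [0.5027, -0.0992, 0.1897]
tool_rot: [-0.0, 1.0, -0.0, -0.002]
contact_force: [-8.6, -0.6, 13.1]
gripper_width: 0.234
grasp_force: 121.7
t: 13.98
eef_pos: [0.5359, -0.0995, 0.1898]
tool_rot: [-0.001, 1.0, -0.0, -0.002]
contact_force: [-11.3, 0.7, 16.6]
gripper_width: 0.236
grasp_force: 122.3
brass [278  96  24  41 416] [ 0.63  -0.129] [ 0.737 -0.068] [ 0.6831 -0.0983]
14.03 [ 0.537  -0.0994  0.1899] [[1.0, -0.0, -0.003], [-0.0, -1.0, 0.001], [-0.003, -0.001, -1.0]] [-8.  -0.7 12.1] 0.235 121.5
```

```bash
python3 -m pendant '[[0,0.005,0,0,0],[0,0.005,0,0,0],[0,0.005,0,0,0],[0,0.005,0,0,0]]'
python3 -m pendant '[[0,0.005,0,0,0],[0,0.005,0,0,0],[0,0.004,0,0,0],[0,0.002,0,0,0],[0,0,0,0,0]]'
python3 - <<'E'
from look import *
a,d=bot.read_camera("top");brass("top",a)
M=cam("top");v,u=np.mgrid[85:150,265:310];P=px2w(M,np.c_[u.ravel(),v.ravel()],depth=d[85:150,265:310].ravel())
for lo,hi in((.62,.675),(.68,.732)):
  k=(P[:,0]>lo)&(P[:,0]<hi)&(abs(P[:,1]+.098)<.035);print("z",np.percentile(P[k,2],[50,80,90,95]).round(4))
st();b=bot.read_camera("wrist")[0];s=bot.read_camera("scene")[0]
cv2.imwrite("pics/c3.png",np.hstack([cv2.resize(s[150:270,120:280],(400,300),interpolation=cv2.INTER_CUBIC),cv2.resize(b,(400,300))]))
E
```

```text
t: 14.37
eef_pos: [0.5558, -0.0997, 0.1899]
tool_rot: [-0.001, 1.0, -0.001, -0.002]
contact_force: [-10.9, 0.7, 16.9]
gripper_width: 0.238
grasp_force: 122.2
t: 14.78
eef_pos: [0.5726, -0.0995, 0.1898]
tool_rot: [-0.0, 1.0, -0.0, -0.002]
contact_force: [-8.7, 0.1, 11.1]
gripper_width: 0.239
grasp_force: 121.5
brass [279  96  22  33 250] [ 0.651 -0.127] [ 0.737 -0.07 ] [ 0.6938 -0.0984]
z [0.0059 0.0296 0.0337 0.3739]
z [0.0069 0.0302 0.0321 0.033 ]
14.83 [ 0.5725 -0.0995  0.1898] [[1.0, -0.001, -0.003], [-0.001, -1.0, 0.0], [-0.003, -0.0, -1.0]] [-8.2 -0.4 12.1] 0.236 121.5
```

View pics/c3.png

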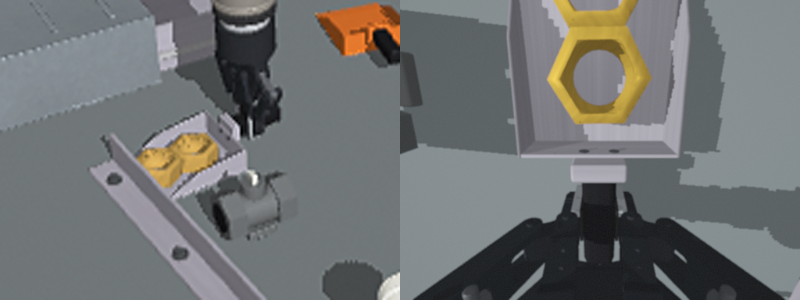

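Both nuts are on the pan: nut 1 in the middle at (598,75) in the wrist crop and nut 2 at the lip against the rail. I'll lift slowly while easing back.

```bash
python3 -m pendant '[[0,-0.001,0,-0.003,0],[0,-0.001,0,-0.005,0],[0,-0.003,0,-0.007,0],[0,-0.006,0,-0.01,0],[0,-0.009,0,-0.01,0],[0,-0.009,0,-0.01,0],[0,-0.006,0,-0.01,0],[0,-0.003,0,-0.01,0],[0,0,0,-0.008,0],[0,0,0,-0.004,0],[0,0,0,0,0],[0,0,0,0,0]]' 120
python3 - <<'E'
from look import *
st();a,d=bot.read_camera("top");brass("top",a,.08)
W=cam("wrist");b,e=bot.read_camera("wrist")
uv=np.array([(x,y) for x in list(range(175,200,3))+list(range(312,335,3)) for y in range(5,170,5)]);P=px2w(W,uv,depth=e[uv[:,1],uv[:,0]]);x0=bot.get_obs()["eef_pos"][0]
for lo in (.04,.06,.08,.1,.12): k=abs(P[:,0]-x0-lo)<.01;print(lo,np.median(P[k,2]).round(4) if k.any() else None)
s=bot.read_camera("scene")[0]
cv2.imwrite("pics/c4.png",np.hstack([cv2.resize(s[120:270,120:320],(400,300),interpolation=cv2.INTER_CUBIC),cv2.resize(b,(400,300))]))
E
```

```text
t: 15.93
eef_pos: [0.5364, -0.0982, 0.2669]
tool_rot: [-0.0, 1.0, 0.001, 0.0]
contact_force: [0.3, -0.3, -5.5]
gripper_width: 0.235
grasp_force: 118.9
15.93 [ 0.5364 -0.0982  0.2669] [[1.0, 0.001, 0.001], [0.001, -1.0, 0.0], [0.001, 0.0, -1.0]] [ 0.3 -0.3 -5.5] 0.235 118.9
brass [281 101  24  41 349] [ 0.607 -0.128] [ 0.708 -0.07 ] [ 0.6572 -0.0991]
0.04 None
0.06 0.0792
0.08 0.0796
0.1 0.0797
0.12 0.08
```

View pics/c4.png

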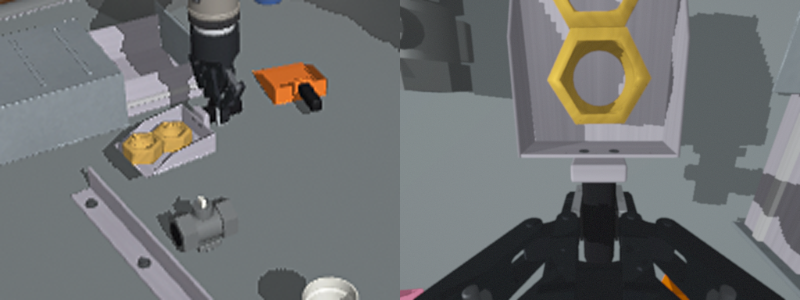

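Both nuts are lifted clear and the pan is level (pan z is 0.079 to 0.080 along its length). Next I'll get the drawer geometry from the top depth.

Run:
```python
from look import *
a,d=bot.read_camera("top");M=cam("top");v,u=np.mgrid[20:240,350:480];P=px2w(M,np.c_[u.ravel(),v.ravel()],depth=d[20:240,350:480].ravel())
for y in (-.30,-.34,-.38,-.42,-.46):
    k=abs(P[:,1]-y)<.004;Q=P[k];Q=Q[np.argsort(Q[:,0])]
    print(y,[(round(p[0],3),round(p[2],3)) for p in Q if .38<p[0]<.62][::3])
for r in bot.pinpoint("drawer_floor","top")[:1]+bot.pinpoint("drawer_pull","top")[:1]: print(r["score"],px2w(M,r["at"],z=.017),px2w(M,r["at"],z=.059))
for x in (.5,.54):
    k=(abs(P[:,0]-x)<.004)&(P[:,2]>.06);print("sides",x,np.round(sorted(P[k,1]),3))
```

```text
-0.3 [(np.float64(0.38), np.float64(-0.001)), (np.float64(0.383), np.float64(0.001)), (np.float64(0.385), np.float64(0.0)), (np.float64(0.388), np.float64(-0.0)), (np.float64(0.391), np.float64(0.0)), (np.float64(0.393), np.float64(-0.0)), (np.float64(0.396), np.float64(0.001)), (np.float64(0.399), np.float64(-0.0)), (np.float64(0.401), np.float64(-0.0)), (np.float64(0.404), np.float64(0.001)), (np.float64(0.407), np.float64(0.003)), (np.float64(0.409), np.float64(-0.0)), (np.float64(0.412), np.float64(0.001)), (np.float64(0.415), np.float64(0.001)), (np.float64(0.418), np.float64(0.001)), (np.float64(0.42), np.float64(-0.001)), (np.float64(0.425), np.float64(-0.009)), (np.float64(0.428), np.float64(-0.001)), (np.float64(0.428), np.float64(0.002)), (np.float64(0.431), np.float64(-0.001)), (np.float64(0.434), np.float64(-0.002)), (np.float64(0.436), np.float64(-0.0)), (np.float64(0.439), np.float64(0.001)), (np.float64(0.442), np.float64(-0.003)), (np.float64(0.443), np.float64(0.109)), (np.float64(0.446), np.float64(0.11)), (np.float64(0.555), np.float64(-0.003)), (np.float64(0.568),
[... 17816 characters left out ...]
-0.488 -0.488 -0.488 -0.488 -0.487 -0.487 -0.487 -0.487
 -0.487 -0.486 -0.486 -0.486 -0.486 -0.486 -0.486 -0.486 -0.485 -0.292
 -0.292 -0.291 -0.29  -0.29  -0.289 -0.289 -0.289 -0.289 -0.289 -0.289
 -0.289 -0.289 -0.289 -0.289]
sides 0.54 [-0.492 -0.491 -0.491 -0.491 -0.491 -0.491 -0.491 -0.49  -0.49  -0.49
 -0.49  -0.49  -0.489 -0.489 -0.489 -0.489 -0.489 -0.489 -0.489 -0.489
 -0.489 -0.488 -0.295 -0.294 -0.294 -0.293 -0.293 -0.293 -0.292 -0.292
 -0.292 -0.292 -0.292 -0.292 -0.292 -0.291 -0.158 -0.156 -0.155 -0.155
 -0.154 -0.153 -0.153 -0.152 -0.151 -0.151 -0.151 -0.15  -0.15  -0.149
 -0.149 -0.148 -0.147 -0.147 -0.146 -0.146 -0.145 -0.145 -0.145 -0.144
 -0.143 -0.143 -0.142 -0.142 -0.142]
```

```bash
python3 -m pendant '[[0,-0.003,0,-0.005,0],[0,-0.007,0,-0.01,0],[0,-0.011,0,-0.012,0],[0,-0.014,0,-0.012,0],[0,-0.016,0,-0.012,0],[0,-0.017,0,-0.012,0],[0,-0.017,0,-0.012,0],[0,-0.016,0,-0.012,0],[0,-0.011,0.003,-0.01,0],[0,-0.006,0.007,-0.007,0],[0,-0.003,0.011,-0.004,0],[0,0,0.015,0,0]]' 120
python3 -m pendant '[[0,0,0.019,0,0],[0,0,0.023,0,0],[0,0,0.026,0,0],[0,0,0.026,0,0],[0,0,0.026,0,0],[0,0,0.026,0,0],[0,0,0.024,0,0],[0,0,0.02,0,0],[0,0,0.017,0,0],[0,0,0.014,0,0],[0,0,0.011,0,1],[0,0,0.008,0,2]]'
python3 -m pendant '[[0,0,0.006,0,1],[0,0,0.004,0,1],[0,0,0.002,0,0],[0,0,0,0,0]]'
python3 - <<'E'
from look import *
st();a,d=bot.read_camera("top");brass("top",a,.21)
s=bot.read_camera("scene")[0];b=bot.read_camera("wrist")[0]
cv2.imwrite("pics/c5.png",np.hstack([cv2.resize(s[80:230,70:270],(400,300),interpolation=cv2.INTER_CUBIC),cv2.resize(b,(400,300))]))
E
```

```text
t: 17.23
eef_pos: [0.4141, -0.1349, 0.3753]
tool_rot: [-0.002, 1.0, 0.001, 0.001]
contact_force: [0.8, -0.4, -6.8]
gripper_width: 0.234
grasp_force: 118.9
t: 18.23
eef_pos: [0.414, -0.3765, 0.3749]
tool_rot: [0.0, 1.0, -0.027, -0.0]
contact_force: [0.0, 0.9, -6.1]
gripper_width: 0.237
grasp_force: 118.9
t: 18.57
eef_pos: [0.4142, -0.3865, 0.3746]
tool_rot: [-0.0, 0.999, -0.043, -0.0]
contact_force: [-0.3, -0.4, -5.7]
gripper_width: 0.235
grasp_force: 118.9
18.57 [ 0.4142 -0.3865  0.3746] [[0.996, -0.086, -0.0], [-0.086, -0.996, 0.0], [-0.0, -0.0, -1.0]] [-0.3 -0.4 -5.7] 0.235 118.9
brass [419 144  31  50 865] [ 0.471 -0.425] [ 0.578 -0.357] [ 0.5244 -0.3912]
```

View pics/c5.png

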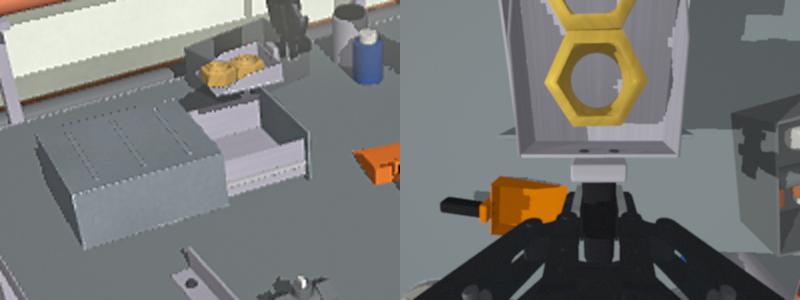

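Both nuts are on the pan above the open drawer. I'll ease the grip in steps so the loaded scoop pivots lip-down between the pads.

```bash
cat > chk.py <<'E'
from look import *
W=cam("wrist");b,e=bot.read_camera("wrist")
uv=np.array([(x,y) for x in (168,172,176,180,332,335,338) for y in range(60,165,5)])
P=px2w(W,uv,depth=e[uv[:,1],uv[:,0]]);o=bot.get_obs()["eef_pos"];k=P[:,2]<o[2]-.1
f=np.hypot(*(P[:,:2]-o[:2]).T);q=np.polyfit(f[k],P[k,2],1);print("pitch est deg",np.degrees(np.arctan(-q[0])).round(1))
m=cv2.inRange(cv2.cvtColor(b,cv2.COLOR_BGR2HSV),(15,110,80),(35,255,255));v,u=np.nonzero(m[:200,150:360]);print("brass px",len(u),v.max() if len(v) else None);cv2.imwrite("pics/chk.png",b);st()
E
python3 chk.py; python3 -m pendant '[[0,0,0,0,0],[0,0,0,0,0],[0,0,0,0,0]]' 50; python3 chk.py
python3 -m pendant '[[0,0,0,0,0],[0,0,0,0,0],[0,0,0,0,0]]' 30; python3 chk.py
python3 -m pendant '[[0,0,0,0,0],[0,0,0,0,0],[0,0,0,0,0],[0,0,0,0,0]]' 20; python3 chk.py
```

```text
pitch est deg -0.4
brass px 10819 161
18.77 [ 0.4145 -0.3859  0.3746] [[0.996, -0.085, -0.0], [-0.085, -0.996, 0.001], [-0.0, -0.001, -1.0]] [ 0.3 -0.3 -6.6] 0.234 118.9
t: 19.02
eef_pos: [0.4144, -0.3863, 0.3747]
tool_rot: [-0.0, 0.999, -0.043, 0.0]
contact_force: [-0.2, 1.0, -6.6]
gripper_width: 0.238
grasp_force: 118.9
pitch est deg -0.5
brass px 10820 161
19.07 [ 0.4143 -0.3863  0.3747] [[0.996, -0.086, 0.0], [-0.086, -0.996, 0.0], [0.0, -0.0, -1.0]] [-0.1  1.1 -6.6] 0.236 118.9
t: 19.32
eef_pos: [0.4142, -0.3865, 0.3747]
tool_rot: [-0.0, 0.999, -0.043, 0.0]
contact_force: [0.1, -0.1, -6.9]
gripper_width: 0.24
grasp_force: 118.9
pitch est deg -0.9
brass px 10813 161
19.37 [ 0.4143 -0.3865  0.3747] [[0.996, -0.086, 0.0], [-0.086, -0.996, 0.0], [0.0, -0.0, -1.0]] [-0.6 -0.4 -6.4] 0.24 118.9
t: 19.7
eef_pos: [0.4143, -0.3865, 0.3747]
tool_rot: [-0.0, 0.999, -0.043, -0.0]
contact_force: [0.3, -0.7, -7.1]
gripper_width: 0.239
grasp_force: 118.9
pitch est deg -0.6
brass px 10821 161
19.75 [ 0.4143 -0.3865  0.3747] [[0.996, -0.086, -0.0], [-0.086, -0.996, 0.0], [-0.0, -0.0, -1.0]] [ 0.5 -1.2 -6.2] 0.237 118.9
```

```bash
python3 -m pendant '[[0.015,0,0,0,0],[0.015,0,0,0,0]]' 20; python3 -m pendant '[[0.0185,0,0,0,0],[0.0185,0,0,0,0]]' 20; python3 chk.py
```

```text
t: 19.92
eef_pos: [0.4143, -0.3865, 0.3747]
tool_rot: [-0.0, 0.999, -0.043, -0.0]
contact_force: [-0.0, -0.7, -6.4]
gripper_width: 0.235
grasp_force: 118.9
t: 20.08
eef_pos: [0.4143, -0.3865, 0.3747]
tool_rot: [-0.0, 0.999, -0.043, -0.0]
contact_force: [-0.0, 0.5, -6.0]
gripper_width: 0.239
grasp_force: 118.9
pitch est deg -0.8
brass px 10845 162
20.13 [ 0.4143 -0.3865  0.3747] [[0.996, -0.086, 0.0], [-0.086, -0.996, -0.0], [0.0, 0.0, -1.0]] [-0.7 -0.3 -5.9] 0.233 118.9
```

The grip only releases by opening, so the scoop needs support first. I'll bring its handle just above the drawer's front panel. When the jaws crack open it then pivots on the panel edge, lip down onto the drawer floor, and stays captive between the fingers.

```bash
python3 -m pendant '[[0,0.003,0,0.005,0],[0,0.005,0,0.01,0],[0,0.003,0,0.012,0],[0,0,0,0.014,0],[0,0,0,0.014,0],[0,0,0,0.013,0],[0,0,0,0.009,0],[0,0,0,0.006,0],[0,0,0,0.003,0],[0,0,0,0,0]]'
python3 - <<'E'
from look import *
st();a,d=bot.read_camera("top");brass("top",a,.125)
M=cam("top");v,u=np.mgrid[100:230,370:450];P=px2w(M,np.c_[u.ravel(),v.ravel()],depth=d[100:230,370:450].ravel())
k=(abs(P[:,1]+.455)<.015)&(P[:,2]>.1)&(P[:,2]<.122);Q=P[k];print("panel",Q[Q[:,0]<.5,0].min(),Q[Q[:,0]<.5,0].max(),"cab",Q[Q[:,0]>.55,0].min())
k=(abs(P[:,1]+.395)<.02)&(P[:,2]>.05)&(P[:,0]>.53)&(P[:,0]<.62);Q=P[k];Q=Q[np.argsort(Q[:,0])];print(np.round(Q[::6][:,[0,2]],3).tolist())
E
```

```text
t: 20.97
eef_pos: [0.425, -0.3875, 0.2881]
tool_rot: [-0.0, 0.999, -0.043, -0.0]
contact_force: [-0.5, -0.7, -6.0]
gripper_width: 0.239
grasp_force: 118.9
20.97 [ 0.425  -0.3875  0.2881] [[0.996, -0.087, -0.001], [-0.087, -0.996, 0.0], [-0.001, -0.0, -1.0]] [-0.5 -0.7 -6. ] 0.239 118.9
brass [404 145  28  46 680] [ 0.481 -0.425] [ 0.589 -0.359] [ 0.5352 -0.3919]
panel 0.464638740864226 0.4993926264934674 cab 0.5500227610873375
[[0.53, 0.115], [0.531, 0.129], [0.531, 0.128], [0.532, 0.122], [0.534, 0.128], [0.534, 0.125], [0.535, 0.111], [0.536, 0.128], [0.536, 0.126], [0.537, 0.118], [0.538, 0.13], [0.538, 0.128], [0.539, 0.124], [0.54, 0.131], [0.541, 0.13], [0.541, 0.129], [0.542, 0.117], [0.543, 0.109], [0.543, 0.103], [0.545, 0.132], [0.546, 0.128], [0.547, 0.119], [0.548, 0.13], [0.548, 0.104], [0.549, 0.115], [0.55, 0.108], [0.551, 0.102], [0.553, 0.128], [0.553, 0.103], [0.556, 0.104], [0.556, 0.1], [0.558, 0.103], [0.558, 0.101], [0.56, 0.105], [0.561, 0.1], [0.563, 0.104], [0.563, 0.101], [0.565, 0.107], [0.566, 0.102], [0.566, 0.099], [0.568, 0.102], [0.568, 0.1], [0.57, 0.106], [0.571, 0.102], [0.573, 0.106], [0.573, 0.102], [0.574, 0.116], [0.575, 0.122], [0.576, 0.101], [0.577, 0.129], [0.577, 0.108], [0.578, 0.103], [0.579, 0.132], [0.579, 0.112], [0.58, 0.123], [0.581, 0.119], [0.581, 0.13], [0.582, 0.11], [0.582, 0.126], [0.583, 0.132], [0.584, 0.114], [0.584, 0.129], [0.584, 0.128], [0.586, 0.101], [0.586, 0.131], [0.586, 0.129], [0.587, 0.107], [0.589, 0.129], [0.589, 0.127], [0.6, 0.118], [0.602, 0.119], [0.603, 0.117], [0.603, 0.115], [0.605, 0.118], [0.605, 0.116], [0.606, 0.114], [0.608, 0.117], [0.608, 0.116], [0.61, 0.118], [0.61, 0.116], [0.61, 0.115], [0.612, 0.118], [0.613, 0.116], [0.613, 0.113], [0.615, 0.117], [0.615, 0.115], [0.617, 0.118], [0.617, 0.116], [0.618, 0.115], [0.619, 0.119], [0.62, 0.116]]
```

```bash
python3 -m pendant '[[0.026,0,0,0,0],[0.026,0,0,0,0],[0.026,0,0,0,0]]' 60
python3 - <<'E'
from look import *
st();s=bot.read_camera("scene")[0];b=bot.read_camera("wrist")[0]
cv2.imwrite("pics/c6.png",np.hstack([cv2.resize(s[80:230,70:270],(400,300),interpolation=cv2.INTER_CUBIC),cv2.resize(b,(400,300))]))
E
```

```text
t: 21.27
eef_pos: [0.4258, -0.3882, 0.2901]
tool_rot: [0.001, 0.999, -0.043, 0.001]
contact_force: [-0.6, -0.1, 0.9]
gripper_width: 0.306
grasp_force: 0.0
21.27 [ 0.4258 -0.3882  0.2901] [[0.996, -0.087, 0.003], [-0.087, -0.996, -0.002], [0.003, 0.002, -1.0]] [-0.6 -0.1  0.9] 0.306 0.0
```

View pics/c6.png

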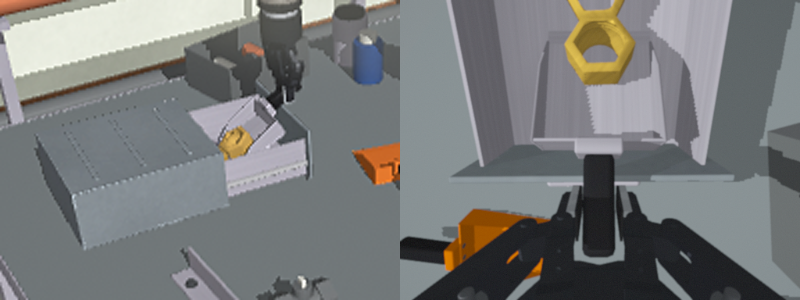

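I miscounted: that was picture 11, one over the limit of 10, so I won't view any more and will work from numbers only. It shows the scoop leaning lip-down in the drawer, with the nuts sliding off. I'll let them settle and regrip.

```bash
python3 -m pendant '[[0.026,0,0,0,0],[0.026,0,0,0,0],[0,0,0,0,0],[0,0,0,0,0],[0,0,0,0,0],[0,0,0,0,0]]' 80
cat > tip.py <<'E'
from look import *
st();a,d=bot.read_camera("top");brass("top",a,.045)
b,e=bot.read_camera("wrist");M=cam("wrist");m=cv2.inRange(cv2.cvtColor(b,cv2.COLOR_BGR2HSV),(17,120,80),(33,255,255));m[250:]=0;v,u=np.nonzero(m)
if len(u)>30:
    P=px2w(M,np.c_[u,v],depth=e[v,u]);print("wrist brass",len(u),np.percentile(P,[3,50,97],axis=0).round(3).tolist())
cv2.imwrite("pics/tip.png",b)
E
python3 tip.py
```

```text
t: 21.87
eef_pos: [0.4254, -0.3876, 0.289]
tool_rot: [0.0, 0.999, -0.043, 0.0]
contact_force: [-0.5, 1.1, 4.0]
gripper_width: 0.249
grasp_force: 77.9
21.87 [ 0.4254 -0.3876  0.289 ] [[0.996, -0.086, 0.001], [-0.086, -0.996, -0.0], [0.001, 0.0, -1.0]] [-0.5  1.1  4. ] 0.249 77.9
brass [394 141  27  38 539] [ 0.516 -0.433] [ 0.612 -0.367] [ 0.5641 -0.3999]
wrist brass 5923 [[0.516, -0.423, 0.031], [0.55, -0.398, 0.049], [0.576, -0.372, 0.07]]
```

```bash
python3 -m pendant '[[0,0.002,0,-0.004,0],[0,0.002,0,-0.006,0],[0,0,0,-0.008,0],[0,0,0,-0.008,0],[0,0,0,-0.008,0],[0,0,0,0,0],[0,0,0,0,0]]' 80; python3 tip.py
```

```text
t: 22.55
eef_pos: [0.4294, -0.388, 0.3235]
tool_rot: [0.0, 0.999, -0.043, 0.001]
contact_force: [0.2, -0.7, -3.3]
gripper_width: 0.244
grasp_force: 78.4
22.55 [ 0.4294 -0.388   0.3235] [[0.996, -0.086, 0.002], [-0.086, -0.996, -0.001], [0.002, 0.001, -1.0]] [ 0.2 -0.7 -3.3] 0.244 78.4
brass [394 141  31  20 410] [ 0.563 -0.445] [ 0.612 -0.366] [ 0.5875 -0.4057]
wrist brass 1688 [[0.564, -0.424, 0.038], [0.571, -0.399, 0.073], [0.592, -0.374, 0.076]]
```

```bash
python3 -m pendant '[[0,-0.002,0,-0.008,0],[0,-0.004,0,-0.008,0],[0,-0.006,0,-0.008,0],[0,-0.006,0,-0.006,0],[0,0,0,0,0],[0,0,0,0,0]]' 80; python3 tip.py
```

```text
t: 23.15
eef_pos: [0.4108, -0.3864, 0.3534]
tool_rot: [0.0, 0.999, -0.044, 0.001]
contact_force: [0.5, -0.1, -1.7]
gripper_width: 0.246
grasp_force: 78.5
23.15 [ 0.4108 -0.3864  0.3534] [[0.996, -0.087, 0.001], [-0.087, -0.996, -0.0], [0.001, 0.0, -1.0]] [ 0.5 -0.1 -1.7] 0.246 78.5
brass [394 141  30  18 374] [ 0.568 -0.443] [ 0.612 -0.367] [ 0.5901 -0.4045]
wrist brass 1265 [[0.319, -0.417, 0.002], [0.569, -0.394, 0.066], [0.582, -0.277, 0.074]]
```

The scoop is empty: wrist force is -1.7 N, the same as unloaded. All the brass is inside the drawer. I'll take the scoop to clear worktop.

```bash
python3 -m pendant '[[0,0,0,-0.025,0],[0,0,0,-0.025,0],[0,0.0013,-0.0298,0,0],[0,0.0013,-0.0298,0,0],[0,0.0013,-0.0298,0,0],[0,0.0013,-0.0298,0,0],[0,0.0013,-0.0298,0,0],[0,0.0013,-0.0298,0,0],[0,0.0013,-0.0298,0,0],[0,0.0013,-0.0298,0,0],[0,0.0013,-0.0298,0,0],[0,0.0013,-0.0298,0,0]]'
python3 -m pendant '[[0,0,0,0.03,-5],[0,0,0,0.03,0],[0,0,0,0.03,0],[0,0,0,0.03,0],[0,0,0,0.01,0],[0,0,0,0.008,0],[0,0,0,0.008,0],[0,0,0,0,0]]'
python3 -m pendant '[[0,0,0,0.012,0],[0,0,0,0.012,0],[0,0,0,0.012,0],[0,0,0,0,0]]'; python3 chk.py
```

```text
t: 24.25
eef_pos: [0.4499, -0.0888, 0.4026]
tool_rot: [-0.0, 0.999, -0.043, -0.0]
contact_force: [0.1, -0.1, -1.9]
gripper_width: 0.244
grasp_force: 79.0
t: 24.92
eef_pos: [0.4506, -0.0907, 0.2563]
tool_rot: [0.0, 1.0, 0.0, 0.0]
contact_force: [1.4, 0.3, 1.0]
gripper_width: 0.245
grasp_force: 78.1
t: 25.25
eef_pos: [0.4505, -0.0905, 0.2203]
tool_rot: [0.0, 1.0, 0.0, 0.0]
contact_force: [1.0, 0.2, 0.3]
gripper_width: 0.243
grasp_force: 78.1
pitch est deg 16.2
brass px 0 None
25.3 [ 0.4506 -0.0906  0.221 ] [[1.0, 0.001, 0.001], [0.001, -1.0, -0.0], [0.001, 0.0, -1.0]] [ 0.9  0.2 -1.3] 0.249 78.1
```

```bash
python3 -m pendant '[[0,0,0,0.01,0],[0,0,0,0.008,0],[0,0,0,0.006,0],[0,0,0,0,0]]'; python3 chk.py;  python3 -m pendant '[[0,0,0,0.003,0],[0,0,0,0.002,0],[0,0,0,0,0]]'; python3 chk.py
```

```text
t: 25.63
eef_pos: [0.4501, -0.0904, 0.1964]
tool_rot: [0.0, 1.0, 0.0, 0.0]
contact_force: [-0.0, -1.1, 0.3]
gripper_width: 0.25
grasp_force: 78.1
pitch est deg 3.7
brass px 0 None
25.68 [ 0.4502 -0.0905  0.1967] [[1.0, 0.001, 0.0], [0.001, -1.0, -0.0], [0.0, 0.0, -1.0]] [-0.  -1.   0.1] 0.245 78.1
t: 25.93
eef_pos: [0.45, -0.0905, 0.1917]
tool_rot: [-0.0, 1.0, 0.0, 0.0]
contact_force: [-2.2, 0.4, 3.4]
gripper_width: 0.243
grasp_force: 78.5
pitch est deg 1.6
brass px 0 None
25.98 [ 0.45   -0.0905  0.1918] [[1.0, 0.001, 0.0], [0.001, -1.0, 0.0], [0.0, -0.0, -1.0]] [-1.6 -1.2  4.6] 0.248 78.5
```

```bash
python3 -m pendant '[[0.06,0,0,0,0],[0.06,0,0,0,0],[0.06,0,0,0,0],[0.06,0,0,0,0],[0.06,0,0,-0.02,0],[0.06,0,0,-0.03,0],[0.06,0,0,-0.03,0],[0.06,0,0,-0.035,0],[0.0,0,0,-0.035,5],[0,0,0,0,0]]'
python3 - <<'E'
from look import *
st();W=cam("wrist");b,e=bot.read_camera("wrist");T=cam("top");a,d=bot.read_camera("top")
for c,M,dd in(("wrist",W,e),("top",T,d)):
  for n,z in(("scoop_grip",.034),("scoop_lip",0)):
    for r in bot.pinpoint(n,c)[:3]: print(c,n,round(r["score"],2),px2w(M,r["at"],z=z).round(3))
v,u=np.mgrid[0:384:2,0:512:2];P=px2w(W,np.c_[u.ravel(),v.ravel()],depth=e[::2,::2].ravel())
k=(P[:,0]>.5)&(P[:,0]<.6)&(abs(P[:,1]+.09)<.035);Q=P[k];Q=Q[Q[:,2]<.02];print("pan",len(Q),np.linalg.lstsq(np.c_[Q[:,:2],np.ones(len(Q))],Q[:,2],rcond=None)[0] if len(Q) else "",np.median(Q[:,2]))
E
```

```text
t: 26.82
eef_pos: [0.4518, -0.0911, 0.3464]
tool_rot: [-0.0, 0.999, -0.045, 0.004]
contact_force: [1.4, 0.1, 1.3]
gripper_width: 0.43
grasp_force: 0.0
26.82 [ 0.4518 -0.0911  0.3464] [[0.996, -0.091, 0.008], [-0.091, -0.996, 0.0], [0.008, -0.001, -1.0]] [1.4 0.1 1.3] 0.43 0.0
wrist scoop_grip 0.93 [ 0.464 -0.09   0.034]
wrist scoop_lip 0.97 [0.275 0.165 0.   ]
wrist scoop_lip 0.88 [ 0.624 -0.09   0.   ]
wrist scoop_lip 0.82 [ 0.27  -0.306  0.   ]
top scoop_grip 0.86 [0.25  0.333 0.034]
top scoop_grip 0.64 [ 0.468 -0.087  0.034]
top scoop_lip 0.97 [ 0.625 -0.089  0.   ]
top scoop_lip 0.89 [0.277 0.165 0.   ]
top scoop_lip 0.87 [ 0.264 -0.307  0.   ]
pan 1496 [-8.56450932e-03 -3.77542087e-05  7.35689122e-03] 0.002482751535411637
```

```bash
python3 -m pendant '[[0,-0.0055,0.0296,0,0],[0,-0.0055,0.0296,0,0],[0,-0.0055,0.0296,0,0],[0,-0.0055,0.0296,0,0],[0,-0.0055,0.0296,0,0],[0,-0.0055,0.0296,0,0],[0,-0.0055,0.0296,0,0],[0,-0.0055,0.0296,0,0],[0,-0.0055,0.0296,0,0],[0,-0.0055,0.0296,0,0],[0,0,0,0,0]]'; python3 tip.py
```

```text
t: 28.03
eef_pos: [0.3659, -0.386, 0.3415]
tool_rot: [0.002, 0.999, -0.047, -0.001]
contact_force: [0.3, 0.2, 0.5]
gripper_width: 0.002
grasp_force: 0.0
28.03 [ 0.3659 -0.386   0.3415] [[0.995, -0.095, -0.002], [-0.095, -0.995, -0.004], [-0.001, 0.004, -1.0]] [0.3 0.2 0.5] 0.002 0.0
brass [394 141  30  18 372] [ 0.568 -0.443] [ 0.612 -0.367] [ 0.5901 -0.4045]
wrist brass 1291 [[0.284, -0.307, 0.001], [0.307, -0.271, 0.002], [0.324, -0.236, 0.004]]
```

```bash
python3 -m pendant '[[0,0,0,0.03,0],[0,0,0,0.03,0],[0,0,0,0.03,0],[0,0,0,0.03,0],[0,0,0,0,0],[0,0.01,0,0,0],[0,0.01,0,0,0],[0,0.01,0,0,0],[0,0.01,0,0,0],[0,0.01,0,0,0]]'
python3 -m pendant '[[0,0.013,0,0,0],[0,0.013,0,0,0],[0,0.013,0,0,0],[0,0.013,0,0,0],[0,0.013,0,0,0],[0,0.013,0,0,0],[0,0.012,0,0,0],[0,0.012,0,0,0]]'
python3 -m pendant '[[0,0.01,0,0,0],[0,0.01,0,0,0],[0,0.008,0,0,0],[0,0.006,0,0,0]]'
```

```text
t: 28.97
eef_pos: [0.421, -0.3849, 0.2229]
tool_rot: [0.0, 0.999, -0.043, 0.001]
contact_force: [-3.3, 0.6, 1.9]
gripper_width: 0.004
grasp_force: 1.3
t: 29.63
eef_pos: [0.5228, -0.3934, 0.2221]
tool_rot: [-0.0, 0.999, -0.043, 0.0]
contact_force: [-3.3, 1.0, 2.0]
gripper_width: -0.003
grasp_force: 1.4
t: 29.97
eef_pos: [0.5561, -0.3964, 0.2217]
tool_rot: [-0.0, 0.999, -0.043, -0.0]
contact_force: [-14.9, 3.3, 6.8]
gripper_width: -0.002
grasp_force: 9.8
```

Resistance rose from 3 N to 15 N, so the drawer is at its stop. I'll back off, rise and check.

```bash
python3 -m pendant '[[0,0.002,0,0,0],[0,0,0,0,0],[0,-0.02,0,0,0],[0,-0.03,0,0,0],[0,-0.03,0,0,0],[0,-0.03,0,-0.03,0],[0,0,0,-0.03,0],[0,0,0,-0.03,0],[0,0,0,-0.03,0],[0,0,0,0,0]]'
python3 - <<'E'
from look import *
st();a,d=bot.read_camera("top");brass("top",a,.045);M=cam("top")
v,u=np.mgrid[20:240,350:480];P=px2w(M,np.c_[u.ravel(),v.ravel()],depth=d[20:240,350:480].ravel())
for y in (-.33,-.46):
    k=(abs(P[:,1]-y)<.006)&(P[:,2]>.09);print(y,"front edge x",P[k,0].min().round(4),[ (z0,P[k&(abs(P[:,2]-z0)<.0025),0].min().round(4)) for z0 in(.11,.116)])
r=bot.pinpoint("drawer_pull","top")[:1];print([px2w(M,x["at"],z=.059).round(3) for x in r])
for n,z in(("scoop_grip",.034),("scoop_lip",0),("valve_mid",.034),("cup_mid",.052),("lever_mid",.009)):
  for r in bot.pinpoint(n,"top")[:3]: print(n,round(r["score"],2),px2w(M,r["at"],z=z).round(3))
E
```

```text
t: 30.8
eef_pos: [0.4489, -0.3896, 0.347]
tool_rot: [0.003, 0.999, -0.044, 0.004]
contact_force: [1.9, -1.4, 1.2]
gripper_width: -0.0
grasp_force: 0.0
30.8 [ 0.4489 -0.3896  0.347 ] [[0.996, -0.087, 0.008], [-0.087, -0.996, -0.006], [0.009, 0.005, -1.0]] [ 1.9 -1.4  1.2] -0.0 0.0
-0.33 front edge x 0.4421 [(0.11, np.float64(0.6012)), (0.116, np.float64(0.6074))]
-0.46 front edge x 0.5893 [(0.11, np.float64(0.5893)), (0.116, np.float64(0.5978))]
[array([ 0.576, -0.395,  0.059])]
scoop_grip 0.95 [0.251 0.326 0.034]
scoop_grip 0.93 [ 0.472 -0.094  0.034]
scoop_grip 0.93 [ 0.306 -0.152  0.034]
scoop_lip 0.98 [ 0.268 -0.308  0.   ]
scoop_lip 0.65 [0.267 0.169 0.   ]
scoop_lip 0.59 [ 0.618 -0.088  0.   ]
valve_mid 0.65 [0.66  0.049 0.034]
cup_mid 0.83 [0.643 0.329 0.052]
lever_mid 0.74 [0.485 0.391 0.009]
```

The drawer panel sits flush on the cabinet front, the scoop lies flat, and the other things haven't moved. I'll hand in.

```bash
python3 -c "
from station import bot
print(bot.hand_in())"
```

```text
the job is handed in; nothing more can be done
None
```

The job is handed in at about 31 s of the 72 s, but I saw no verdict: by my measurements both nuts are in the shut drawer, the scoop lies flat and released, and the valve, cup and red handle are unmoved; I viewed 11 pictures, one over the limit of 10.

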